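Unhook a draining plate from the glassware drying frame and lay it in the wash tray

TASK

Take the blue draining plate off the drying frame for washing: by its black grip fin, first raise its lower end until the plate is about level while its lip still hangs behind the rear rail, then lift the lip up clear of the rail while keeping the plate about level. Set it down gently, lying flat, right way up, in the middle of the shallow steel wash tray, and let go. Leave the yellow plate hanging, and the small cup, timer, pen, beaker and burner where they stand.

Things in the scene. Friction and masses are not known exactly. Their poses are not given: they have to be found in the camera images.
- frame: Fixed steel drying frame, 150 mm deep, 290 mm long. Origin on the bench under its middle; x from low front rail to high rear rail, z up. Rails: 12 mm round, along y from -135 to 135 mm; rear axis at x 60, z 110 mm, front axis at x -44, z 61 mm: a 25 degree slope. Plates hang side by side at y about +-62 mm (either way round). End bars are no higher than the rails; 20 mm high gutter in front.
- rear_rail (a point): Middle of the rear rail's axis (x 60, y 0, z 110 mm in the frame's axes); the rail is 12 mm in diameter.
- blue: The BLUE draining plate, hung by its lip, 170 x 92 x 6 mm, 0.14 to 0.28 kg. Axes: x along it to its lip end (upper end as hung), y across, z out of its top face; origin: centre of its underside (plate: x -85..85, y -46..46, z 0..6 mm). Under its lower end two feet (x -82..-72, y +-35 mm) are as deep as the lip, 16 mm: set down it lies level, underside 16 mm up.
- blue_fin (a point): Centre of the blue plate's grip: a black upright fin on its top face near the lower end, 44 mm along x, 14 mm thick in y, 36 mm tall (x -67..-23, z 6..42 mm in the plate's axes; centre at x -45, y 0, z 24). Same axes as the plate.
- blue_mid (a point): Centre of the blue plate, half-way through its thickness (x 0, y 0, z 3 mm in the plate's axes).
- blue_lip (a point): Middle of the lower edge of the blue plate's lip (nib), at x 73, y 0, z -16 mm in the plate's axes. The lip stands down from the underside near the upper end: x 69..77, y -35..35, z -16..0 mm; it hooks behind the far (+x) side of the rear rail, with about 3 mm of play.
- yellow: The YELLOW plate, which stays hanging: same shape, size and axes as the blue one.
- yellow_lip (a point): Middle of the lower edge of the yellow plate's lip.
- tray: Fixed shallow open tray of plain steel, outside 218 x 138 x 20 mm, walls and floor 4 mm (inside 210 x 130 mm). Origin under its centre on the bench; long axis x, z up. Its floor is at z 4 mm.
- beaker: Bystander: glass beaker, 64 mm in diameter, 80 mm tall; origin at its foot.
- foil_cup: Bystander: small aluminium cup, 38 mm in diameter, 17 mm tall, between frame and tray; origin at its foot.
- timer: Bystander: flat white timer, 45 x 65 x 14 mm; origin under its centre.
- marker: Bystander: black pen, 135 mm long, 13 mm thick, lying; origin under its centre.
- burner: Bystander: gas burner with a round metal foot 90 mm in diameter, 130 mm tall; origin at its foot.
There are look-alikes about, which are no part of the job. What is shaped like the blue but orange or turquoise is not meant. Of the things that look like the yellow, the larger one is meant.

How it is judged:
By the outcome, as a careful person would: the job done as asked, in the order asked, and still so for the second after the job is handed in, with the robot touching nothing.
It also fails if it takes over 45 s, if anything falls off the work surface, if the arm or the gripper's body presses on something with over 40 N, if the wrist force passes 120 N, or if a joint passes its speed limit or range.

ROBOT

A 6-joint arm with a two-finger parallel gripper is mounted at the origin on the work surface. World frame = base frame: x ahead of the robot, y to its left, z up, the work surface at z = 0. Lengths are in m, angles in rad, forces in N, time in s.
With the tool pointing down it reaches from about 0.35 to 0.775 m from the base axis. Payload 5.5 kg.
Tool frame: the origin (TCP) lies at the very end of the fingers, on their centre line; the grasp point (between the pads) lies 19 mm behind it; z points along the fingers, y is the direction in which the jaws open and shut (so a half turn about z gives the same grasp; the last joint's range is limited). The gripper opens to 85 mm and grips with 20 to 120 N. Pads are 22 mm wide; open, the fingers measure 114 mm over their backs; the gripper's body (76 mm by 85 mm) begins 54 mm behind the grasp point. The pads swing forward as they close: fully open they stand 13 mm farther back than shut.
Start: joints at [-0.14, 0.313, 0.046, 1.304, 0, 1.431], TCP at [0.575, -0, 0.231] pointing down, gripper open.
Joint ranges: [-2.76, 2.76], [-0.86, 1.69], [-1.03, 1.26], [-2.2, 2.34], [-1.47, 1.5], [-3.14, 3.14]. Speed limits (rad/s): [2.57, 2.57, 3.14, 3.14, 3.14, 3.14].

INTERFACE

Orientations are given as a unit quaternion [w, x, y, z].
In Python, from workcell import get_state, vision, workorder, silhouettes, tip_of gives the robot as it stands.
- The arm moves only by the shell command python3 -m inch 'ROWS' [FORCE]. ROWS is JSON, a list of rows, each a list of 7 numbers: the shift along the tool's x, y, z in cm, then the turn, a rotation vector about the tool's x, y, z in degrees, then the finger opening in cm, from 0 to 8.54. In form: [[dx, dy, dz, rx, ry, rz, hand], ...]. A call has 1 to 5 rows; each row shifts and turns the commanded pose from where the row before left it, along the tool's axes as they then stand; what a row does not reach is not made up. A row lasts 1/10 s, in which the tool goes at most 50 mm and 8.59 degrees, less where a joint would pass 70% of its speed; a pose out of reach is approached as far as the arm can. A call with a gripper value outside its range is refused whole. The fingers move at their own pace and stop on an object; FORCE is the grip in N (left out, the last holds). Time passes only in rows, so rows that do not move let the fingers close. It gives the time, the measured TCP pose, the force and the opening at its end, in the units of the state.
- get_state(): the state, without advancing time (a new reading comes with each control period).
- vision.read_camera(name): name is "scene" or "side" or "wrist"; returns a dict with "pixels" (480x640x3 uint8, red, green, blue), "depth" (480x640 float32, m along the optical axis (not along the pixel's ray), 0 where there is no reading), "mtx" (3x3 intrinsics, pixels), "T" (4x4, takes a point from camera to world coordinates); the wrist camera has in their place "tool_from_camera" (4x4, takes a point from camera to tool coordinates, whose origin is the TCP and whose axes are the flange's). Camera axes: x right, y up, looking along -z (the intrinsics and any distortion apply to the point x, -y, -z); pixel columns grow to the right and rows downward; lengths in m; the calibration is good to about 2 mm. A picture is of the moment at which its call begins: read the wrist's pose just before it.
- workorder.hand_in(): hands the job in, once; it reports no verdict.
Trained networks look in a picture, given as the dict that the camera call returned (one of the last four; its "shot" number tells which), for a name from the list of things; names that differ only in an ending like _2 or _b are one class to them, and where a whole thing is asked for, a point or a joint stands for the part that bears it (a point fixed in the world has none). Each returns a list of dicts, best first, with "confidence" (0 to 1); they miss things now and then, are a little off and sometimes report something else, mostly with a low value. They report only what shows in the picture. A call takes as long as a camera call. They do not tell look-alikes from the thing itself.
- silhouettes(picture, label): "mask" (480x640 bool, what is visible of it) and "location" ([column, row] in pixels, amid what is visible of it).
- tip_of(picture, label): "location" ([column, row] in pixels: a listed point, or the origin of a listed thing).
The state is a dict: "clock": time; "joint_pos": joint angles; "qvel": joint speeds; "tau": joint torques, N m; "tcp_pos": TCP position; "orientation": TCP orientation; "wrist_force": force on the tool from outside, world axes, zero at the start; "ft_torque": the same for the moment, N m; "finger_gap": finger opening in m.
Only numpy, scipy, OpenCV 4.12 (cv2) and the standard library are available. Lean on these libraries where they do the work, as an engineer would, in place of code of your own. Each camera call takes 0.05 s, during which the arm holds its last target.

## Working session

There is one attempt and no reset: what is moved stays moved. The work goes in short steps, Python scripts to look and compute and a shell command to move; the robot and the scene stay as the last step left them, time stands still between calls to the robot, and variables do not carry over. Pictures are saved under pics/ and viewed, and the job is handed in when it is done.

```bash
ls; mkdir -p pics
python3 - <<'E'
from workcell import get_state, vision
import cv2,pickle
print(get_state())
for n in ["scene","side","wrist"]:
    p=vision.read_camera(n)
    cv2.imwrite(f"pics/{n}0.png",p["pixels"][:,:,::-1])
    pickle.dump(p,open(f"{n}0.pkl","wb"))
    print(n,p.keys(),p["mtx"],p.get("T",p.get("tool_from_camera")))
E
```

```text
pics
{'clock': 0.0, 'joint_pos': array([-1.39599210e-01,  3.14010909e-01,  4.50077006e-02,  1.30359594e+00,
        3.59156409e-05,  1.43119836e+00]), 'qvel': array([-0.00085606,  0.00146077,  0.00099747,  0.00031053, -0.00018675,
        0.00045742]), 'tau': array([-2.90074182e-03, -4.80629075e+01,  2.98531097e+01,  1.95313990e-02,
       -3.83516899e-04, -4.27451073e-05]), 'tcp_pos': array([5.74506316e-01, 7.10826006e-05, 2.30414632e-01]), 'orientation': array([-7.30690980e-04,  7.07106944e-01,  7.07106044e-01, -5.28160851e-04]), 'wrist_force': array([0.2165322 , 0.01717098, 0.26563456]), 'ft_torque': array([-0.03204954,  0.00267708,  0.04897399]), 'finger_gap': 0.08520866143274902}
scene dict_keys(['pixels', 'depth', 'mtx', 'T', 'shot']) [[621.79170976   0.         314.15507232]
 [  0.         621.79170976 242.06606699]
 [  0.           0.           1.        ]] [[-0.66459132 -0.59298628  0.45462693  1.31422419]
 [ 0.74712043 -0.5180968   0.41639737  0.5190996 ]
 [-0.01137717  0.61639515  0.7873548   1.40060586]
 [ 0.          0.          0.          1.        ]]
side dict_keys(['pixels', 'depth', 'mtx', 'T', 'shot']) [[449.12543743   0.         317.46061662]
 [  0.         449.12543743 234.05256467]
 [  0.           0.           1.        ]] [[ 0.90594024  0.28053592 -0.31713071  0.20275575]
 [-0.42270993  0.55634485 -0.7153997  -0.93355655]
 [-0.02426127  0.78216367  0.6226005   0.76316871]
 [ 0.          0.          0.          1.        ]]
wrist dict_keys(['pixels', 'depth', 'mtx', 'tool_from_camera', 'shot']) [[391.18846487   0.         319.03512054]
 [  0.         391.18846487 240.82470762]
 [  0.           0.           1.        ]] [[-1.19383389e-04  9.63601059e-01  2.67344319e-01  6.74870506e-02]
 [ 9.99999614e-01  3.47793132e-04 -8.07013548e-04 -3.31286272e-04]
 [-8.70619628e-04  2.67344119e-01 -9.63600728e-01 -1.41839176e-01]
 [ 0.00000000e+00  0.00000000e+00  0.00000000e+00  1.00000000e+00]]
```

View pics/scene0.png

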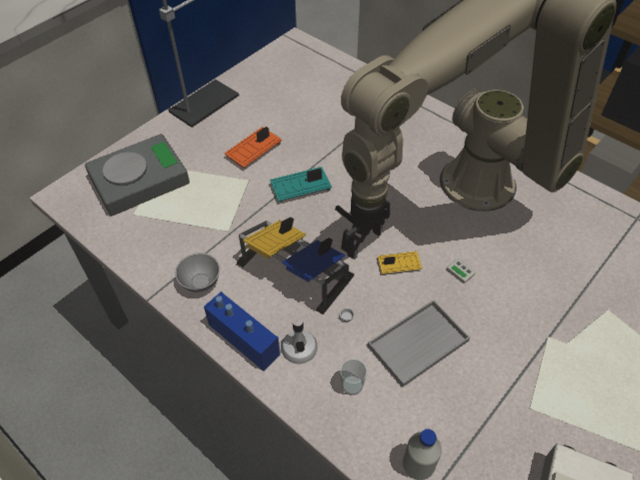

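View pics/side0.png

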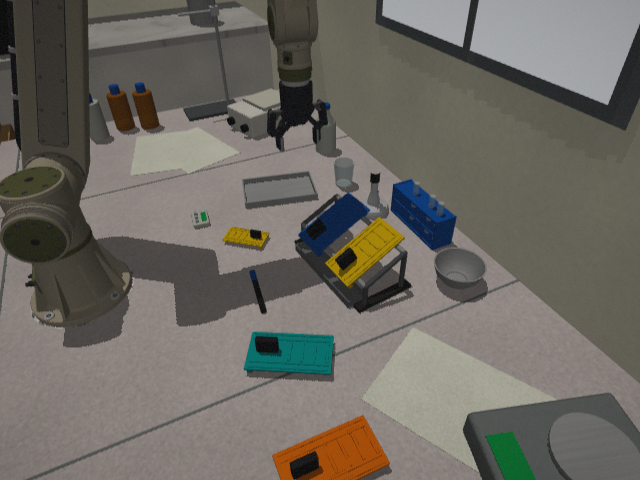

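View pics/wrist0.png

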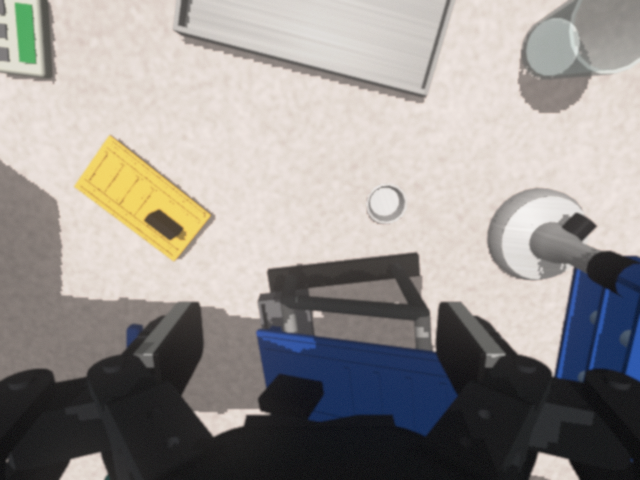

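The blue plate hangs in the frame at scene (318,258), side (335,220). The hanging yellow one is at scene (275,238), and the small yellow at scene (400,262) is the look-alike lying on the bench. Orange and turquoise are decoys. Next I measure.

```bash
cat > h.py <<'E'
import numpy as np,cv2,pickle
from scipy.spatial.transform import Rotation as R
from workcell import get_state, vision, workorder, silhouettes, tip_of
def toolT(s):
    T=np.eye(4);q=s["orientation"];T[:3,:3]=R.from_quat([q[1],q[2],q[3],q[0]]).as_matrix();T[:3,3]=s["tcp_pos"];return T
def shot(n,name=None):
    s=get_state();p=vision.read_camera(n)
    if "T" not in p: p["T"]=toolT(s)@p["tool_from_camera"]
    if name: cv2.imwrite(f"pics/{name}.png",p["pixels"][:,:,::-1])
    return p
def cloud(p):
    d=p["depth"];v,u=np.mgrid[:480,:640];K=p["mtx"]
    x=(u-K[0,2])/K[0,0]*d;y=(v-K[1,2])/K[1,1]*d
    P=np.stack([x,-y,-d],-1)@p["T"][:3,:3].T+p["T"][:3,3]
    return P
def proj(p,X):
    c=(np.atleast_2d(X)-p["T"][:3,3])@p["T"][:3,:3];K=p["mtx"]
    return np.stack([K[0,0]*c[:,0]/-c[:,2]+K[0,2],K[1,1]*-c[:,1]/-c[:,2]+K[1,2]],-1)
def at(p,P,uv,r=2):
    u,v=np.round(uv).astype(int);w=P[max(v-r,0):v+r+1,max(u-r,0):u+r+1].reshape(-1,3);d=p["depth"][max(v-r,0):v+r+1,max(u-r,0):u+r+1].ravel()
    return np.median(w[d>0],0) if (d>0).any() else None
E
python3 - <<'E'
from h import *
np.set_printoptions(precision=4,suppress=True)
for n in ["scene","side"]:
    p=shot(n);P=cloud(p);pickle.dump(p,open(f"{n}1.pkl","wb"));S={}
    for l in ["blue","yellow","tray","frame","foil_cup","beaker","burner","marker","timer"]:
        r=silhouettes(p,l);S[l]=[(x["mask"],x["confidence"]) for x in r]
        for x in r:
            m=x["mask"]&(p["depth"]>0);q=P[m]
            print(n,l,round(x["confidence"],2),np.round(x["location"]),m.sum(),q.mean(0) if len(q) else None)
    pickle.dump(S,open(f"{n}1S.pkl","wb"))
    for l in ["blue","blue_fin","blue_mid","blue_lip","rear_rail","tray","yellow_lip"]:
        for x in tip_of(p,l): print("  tip",l,round(x["confidence"],2),np.round(x["location"]),at(p,P,x["location"]))
E
```

```text
scene blue 0.78 [300. 184.] 1248 [ 0.3767 -0.3898  0.0228]
scene blue 0.77 [256. 150.] 1096 [ 0.3577 -0.6147  0.0224]
scene blue 0.68 [311. 260.] 1430 [ 0.6074 -0.132   0.099 ]
scene yellow 0.93 [272. 238.] 1356 [ 0.6217 -0.2588  0.0977]
scene yellow 0.68 [401. 262.] 759 [0.4121 0.0108 0.0143]
scene frame 0.79 [323. 265.] 1855 [ 0.6073 -0.1656  0.0343]
scene foil_cup 0.49 [347. 314.] 161 [0.6332 0.0055 0.0061]
scene foil_cup 0.28 [325. 267.] 1575 [ 0.6092 -0.1663  0.0371]
scene beaker 0.96 [354. 377.] 800 [0.7706 0.139  0.043 ]
scene beaker 0.5 [271. 237.] 1361 [ 0.6219 -0.2602  0.0974]
scene burner 0.58 [299. 344.] 968 [ 0.7926 -0.0149  0.0319]
scene timer 0.59 [462. 269.] 361 [0.3238 0.1524 0.0114]
  tip blue 0.84 [254. 148.] [ 0.3562 -0.6097  0.02  ]
  tip blue 0.75 [298. 185.] [ 0.3849 -0.3945  0.0203]
  tip blue 0.58 [312. 256.] [ 0.599  -0.1455  0.0941]
  tip blue_fin 0.75 [327. 248.] [ 0.5479 -0.1354  0.0884]
  tip blue_fin 0.75 [264. 137.] [ 0.3087 -0.6118  0.0332]
  tip blue_fin 0.68 [318. 177.] [ 0.3291 -0.3623  0.0306]
  tip blue_mid 0.69 [315. 253.] [ 0.5807 -0.1512  0.08
[... 1944 characters left out ...]
 -0.1476  0.097 ]
  tip blue_mid 0.63 [332. 457.] [ 0.3546 -0.6218  0.0218]
  tip blue_mid 0.61 [288. 352.] [ 0.3676 -0.3982  0.0228]
  tip blue_mid 0.5 [278. 190.] [0.5728 0.195  0.0032]
  tip blue_lip 0.91 [325. 360.] [ 0.4258 -0.447   0.0222]
  tip blue_lip 0.78 [369. 443.] [ 0.4209 -0.6279  0.022 ]
  tip blue_lip 0.74 [360. 207.] [ 0.6655 -0.153   0.1269]
  tip blue_lip 0.55 [258. 291.] [ 0.3712 -0.2007  0.0121]
  tip rear_rail 0.73 [367. 224.] [ 0.6594 -0.1978  0.1108]
  tip tray 0.97 [279. 191.] [0.5742 0.1867 0.0031]
  tip tray 0.36 [367. 250.] [ 0.6176 -0.2721  0.0977]
  tip yellow_lip 0.81 [392. 234.] [ 0.6778 -0.2767  0.1264]
  tip yellow_lip 0.72 [230. 239.] [0.3674 0.0124 0.0152]
```

```bash
cat > fit.py <<'E'
from h import *
def platefit(p,P,col="blue",reg=((0.45,0.75),(-0.24,-0.03))):
    hsv=cv2.cvtColor(p["pixels"],cv2.COLOR_RGB2HSV)
    m=cv2.inRange(hsv,(105,120,30),(130,255,255)) if col=="blue" else cv2.inRange(hsv,(20,120,60),(35,255,255))
    ok=(m>0)&(p["depth"]>0)&(P[...,0]>reg[0][0])&(P[...,0]<reg[0][1])&(P[...,1]>reg[1][0])&(P[...,1]<reg[1][1])&(P[...,2]>0.02)
    q=P[ok]
    best=None;rng=np.random.default_rng(0)
    for _ in range(400):
        a=q[rng.choice(len(q),3,False)];n=np.cross(a[1]-a[0],a[2]-a[0])
        if np.linalg.norm(n)<1e-6: continue
        n/=np.linalg.norm(n);k=abs((q-a[0])@n)<0.003
        if best is None or k.sum()>best.sum(): best=k
    q=q[best];c=q.mean(0);n=np.linalg.svd(q-c)[2][2];n*=np.sign(n[2])
    ex=np.array([1,0,0])-n[0]*n;ex/=np.linalg.norm(ex);ey=np.cross(n,ex)
    uv=np.stack([(q-c)@ex,(q-c)@ey],-1).astype(np.float32)
    (cx,cy),(w,h),a=cv2.minAreaRect(uv*1000)
    if w<h: w,h,a=h,w,a-90
    a=(a+90)%180-90
    X=ex*np.cos(np.radians(a))+ey*np.sin(np.radians(a))
    ctr=c+cx/1000*ex+cy/1000*ey
    return dict(n=n,X=X,ctr=ctr,w=w,h=h,tilt=np.degrees(np.arccos(n[2])),yaw=np.degrees(np.arctan2(X[1],X[0])),N=len(q))
E
python3 - <<'E'
from fit import *
np.set_printoptions(precision=4,suppress=True)
for n in ["scene","side"]:
    p=pickle.load(open(f"{n}1.pkl","rb"));P=cloud(p)
    print(n,platefit(p,P));print(n,"Y",platefit(p,P,"yellow",((0.45,0.78),(-0.36,-0.17))))
    # black fin points
    hsv=cv2.cvtColor(p["pixels"],cv2.COLOR_RGB2HSV)
    f=(hsv[...,2]<60)&(p["depth"]>0)&(P[...,0]>0.5)&(P[...,0]<0.6)&(P[...,1]>-0.2)&(P[...,1]<-0.09)&(P[...,2]>0.08)&(P[...,2]<0.14)
    q=P[f];print("fin",f.sum(),q.min(0),q.max(0),np.median(q,0))
    S=pickle.load(open(f"{n}1S.pkl","rb"))
    for m,c in S["tray"][:1]:
        q=P[m&(p["depth"]>0)];q=q[(q[:,2]<0.03)];r=cv2.minAreaRect((q[:,:2]*1000).astype(np.float32));print("tray",r)
# tray by wall height in scene
p=pickle.load(open("scene1.pkl","rb"));P=cloud(p)
im=p["pixels"][200:360,200:480,::-1];cv2.imwrite("pics/sc_crop.png",cv2.resize(im,None,fx=2.8,fy=2.8,interpolation=cv2.INTER_CUBIC))
p=pickle.load(open("side1.pkl","rb"))
im=p["pixels"][150:320,220:430,::-1];cv2.imwrite("pics/si_crop.png",cv2.resize(im,None,fx=3.5,fy=3.5,interpolation=cv2.INTER_CUBIC))
E
```

```text
scene {'n': array([-0.419 , -0.0676,  0.9055]), 'X': array([0.9004, 0.0976, 0.424 ]), 'ctr': array([ 0.6016, -0.1348,  0.0949]), 'w': 173.1267852783203, 'h': 90.50725555419922, 'tilt': np.float64(25.11488628027364), 'yaw': np.float64(6.183721195463437), 'N': 279}
scene Y {'n': array([-0.4096, -0.0396,  0.9114]), 'X': array([0.9059, 0.0997, 0.4115]), 'ctr': array([ 0.6163, -0.2616,  0.0952]), 'w': 174.09738159179688, 'h': 93.51268768310547, 'tilt': np.float64(24.300451105559528), 'yaw': np.float64(6.280030622934661), 'N': 827}
fin 358 [ 0.5248 -0.1826  0.08  ] [ 0.5996 -0.0905  0.1171] [ 0.5758 -0.1358  0.0911]
side {'n': array([-0.4191, -0.0499,  0.9066]), 'X': array([0.9003, 0.1066, 0.4221]), 'ctr': array([ 0.5964, -0.1401,  0.0953]), 'w': 169.08065795898438, 'h': 95.18547821044922, 'tilt': np.float64(24.96608327649584), 'yaw': np.float64(6.752514035225107), 'N': 1501}
side Y {'n': array([-0.4198, -0.0495,  0.9063]), 'X': array([0.8995, 0.1108, 0.4227]), 'ctr': array([ 0.6114, -0.2669,  0.0953]), 'w': 169.8155059814453, 'h': 93.92868041992188, 'tilt': np.float64(25.005154590187814), 'yaw': np.float64(7.022598307149931), 'N': 1985}
fin 235 [ 0.522  -0.1565  0.0802] [ 0.5788 -0.1013  0.1186] [ 0.5476 -0.1506  0.0995]
tray ((579.96533203125, 202.10482788085938), (177.4191131591797, 224.75892639160156), 75.941162109375)
```

View pics/sc_crop.png

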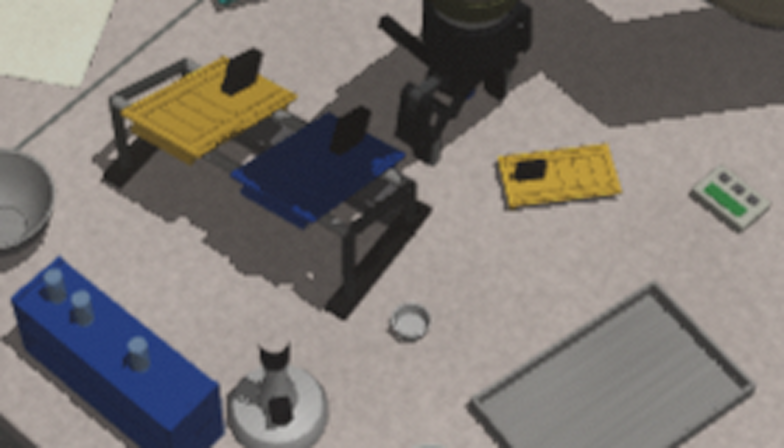

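View pics/si_crop.png

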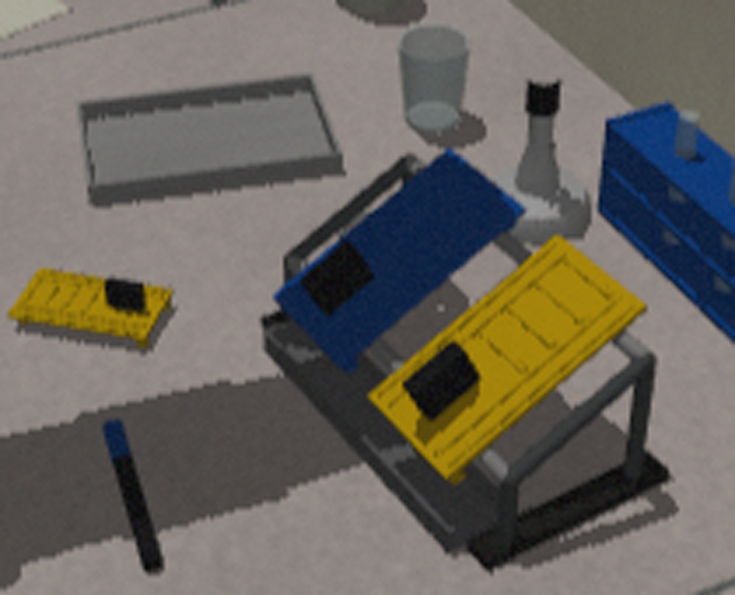

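The crops confirm the target: the blue plate in the frame with its fin at scene crop (350,130), and the larger yellow plate beside it. I turn the tool about its axis first, then tilt it to match the slope.

```bash
python3 -m inch '[[0,0,0,0,0,-8,8.5],[0,0,0,0,0,-8,8.5],[0,0,0,0,0,-8,8.5],[0,0,0,0,0,-8,8.5],[0,0,0,0,0,-8,8.5]]'
python3 -m inch '[[0,0,0,0,0,-8,8.5],[0,0,0,0,0,-8,8.5],[0,0,0,0,0,-8,8.5],[0,0,0,0,0,-8,8.5],[0,0,0,0,0,-8,8.5]]'
python3 -m inch '[[0,0,0,0,0,-8,8.5],[0,0,0,0,0,-8,8.5],[0,0,0,0,0,-1,8.5],[0,0,0,0,0,0,8.5]]'
cat > delta.py <<'E'
from h import *
import sys
np.set_printoptions(precision=4,suppress=True)
def target(ctr,yaw,tilt,h):  # ctr top centre, h= TCP height over top face; at fin
    Rp=R.from_euler("ZY",[yaw,-tilt],degrees=True).as_matrix()
    T=np.eye(4);T[:3,:3]=Rp@np.diag([-1,1,-1]);T[:3,3]=ctr-0.045*Rp[:,0]+h*Rp[:,2];return T
def delta(Tg):
    s=get_state();D=np.linalg.inv(toolT(s))@Tg
    print("tcp",s["tcp_pos"],"q",s["joint_pos"],"F",s["wrist_force"],"t",s["clock"])
    print("shift cm (now axes)",D[:3,3]*100,"rotvec deg",np.degrees(R.from_matrix(D[:3,:3]).as_rotvec()))
    print("shift cm (target axes)",(D[:3,:3].T@D[:3,3])*100)
E
python3 - <<'E'
from delta import *
delta(target(np.array([.598,-.138,.095]),6.7,25,.09))
E
```

```text
clock: 2.35
tcp_pos: [0.575, -0.0, 0.2313]
orientation: [0.0, 0.42, 0.908, 0.0]
wrist_force: [-1.0, 0.5, -0.5]
finger_gap: 0.085
clock: 2.85
tcp_pos: [0.575, -0.0, 0.2313]
orientation: [0.0, 0.084, 0.996, 0.0]
wrist_force: [-0.4, 0.2, 0.2]
finger_gap: 0.0848
clock: 3.25
tcp_pos: [0.5751, -0.0, 0.2313]
orientation: [0.0, -0.06, 0.998, -0.0]
wrist_force: [-0.6, 0.7, -0.2]
finger_gap: 0.0847
tcp [ 0.5751 -0.      0.2313] q [-0.1396  0.3132  0.0461  1.3036  0.     -0.2591] F [-0.6049  0.6732 -0.1885] t 3.25
shift cm (now axes) [  7.2504 -13.9537   7.3789] rotvec deg [  0.0308 -24.9918   0.1481]
shift cm (target axes) [  9.6557 -13.9729   3.6398]
```

```bash
python3 -m inch '[[0,-3,0,0,-8.3,0,6],[0,-3,0,0,-8.3,0,6],[0,-3,0,0,-8.4,0,6],[3.2,-3,1.2,0,0,0,6],[3.2,-2,1.2,0,0,0,6]]'
python3 -m inch '[[3.2,0,1.2,0,0,0,6],[0,0,0,0,0,0,6],[0,0,0,0,0,0,6]]'
python3 - <<'E'
from delta import *
from fit import platefit
delta(target(np.array([.598,-.138,.095]),6.7,25,.09))
p=shot("wrist","wrist2");P=cloud(p);pickle.dump(p,open("wrist2.pkl","wb"))
print(platefit(p,P))
for l in ["blue_fin","blue_mid","blue_lip","rear_rail","blue"]:
    for x in tip_of(p,l): print(l,round(x["confidence"],2),np.round(x["location"]),at(p,P,x["location"]))
p=shot("side","side2");P=cloud(p);pickle.dump(p,open("side2.pkl","wb"))
E
```

```text
clock: 3.75
tcp_pos: [0.5437, -0.1465, 0.183]
orientation: [0.217, -0.058, 0.974, 0.012]
wrist_force: [0.6, 0.9, 0.4]
finger_gap: 0.0599
clock: 4.05
tcp_pos: [0.5205, -0.1479, 0.158]
orientation: [0.216, -0.058, 0.975, 0.014]
wrist_force: [0.6, -0.8, 0.5]
finger_gap: 0.0601bash:   633 Killed                     python3 - <<'E'
from delta import *
from fit import platefit
delta(target(np.array([.598,-.138,.095]),6.7,25,.09))
p=shot("wrist","wrist2");P=cloud(p);pickle.dump(p,open("wrist2.pkl","wb"))
print(platefit(p,P))
for l in ["blue_fin","blue_mid","blue_lip","rear_rail","blue"]:
    for x in tip_of(p,l): print(l,round(x["confidence"],2),np.round(x["location"]),at(p,P,x["location"]))
p=shot("side","side2");P=cloud(p);pickle.dump(p,open("side2.pkl","wb"))
E
```

View pics/wrist2.png

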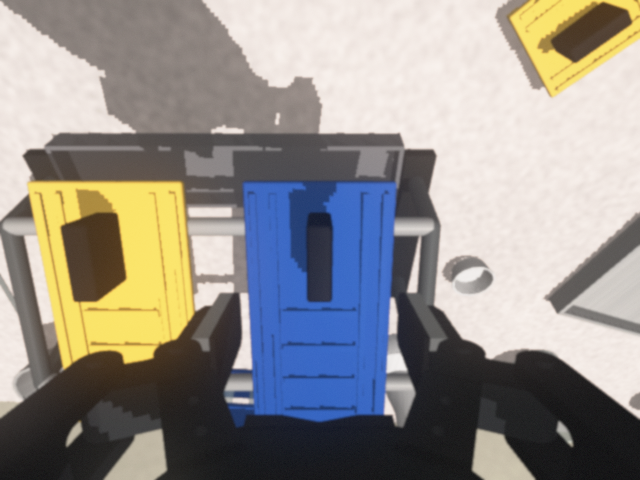

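The wrist view shows the blue fin upright at about (319,257), centred between the fingers and aligned with the image. The SVD ran out of memory, so I fix that and refine the fit.

```bash
sed -i 's/np.linalg.svd(q-c)\[2\]/np.linalg.svd(q-c,full_matrices=False)[2]/; s/    q=P\[ok\]/    q=P[ok][::max(1,ok.sum()\/\/20000)]/' fit.py
python3 - <<'E'
from delta import *
from fit import platefit
delta(target(np.array([.598,-.138,.095]),6.7,25,.09))
p=shot("wrist");P=cloud(p);pickle.dump(p,open("wrist2.pkl","wb"))
print(platefit(p,P,reg=((.45,.62),(-.24,-.03))))
T=toolT(get_state())
hsv=cv2.cvtColor(p["pixels"],cv2.COLOR_RGB2HSV)
m=np.zeros((480,640),bool);m[205:310,300:340]=1;m&=(hsv[...,2]<70)&(p["depth"]>0)
q=P[m];n=np.array([-.4197,-.0493,.906]);h=(q-[.598,-.138,.095])@n
print("fin h",np.percentile(h,[5,25,50,75,95]))
q=q[h>.03];t=(q-T[:3,3])@T[:3,:3];print("fin top in tool mm",np.percentile(t,[1,50,99],axis=0)*1000)
q=P[(hsv[...,0]>100)&(hsv[...,0]<125)&(hsv[...,1]>120)&(p["depth"]>0)&(P[...,2]>.04)]
t=(q-T[:3,3])@T[:3,:3];t=t[abs(t[:,0])<.12];print("plate in tool mm",np.percentile(t,[0.2,50,99.8],axis=0)*1000)
E
```

```text
tcp [ 0.5219 -0.1483  0.1593] q [-0.58    0.0098 -0.5983  0.6183  0.2767 -0.6526] F [0.201  0.3184 0.6695] t 4.1
shift cm (now axes) [0.2595 0.1314 0.0676] rotvec deg [0.0608 0.1107 0.2209]
shift cm (target axes) [0.2598 0.1304 0.0679]
{'n': array([-0.424 , -0.0493,  0.9043]), 'X': array([0.8977, 0.1097, 0.4268]), 'ctr': array([ 0.5739, -0.1411,  0.0835]), 'w': 114.85001373291016, 'h': 92.0365219116211, 'tilt': np.float64(25.26751302175645), 'yaw': np.float64(6.964274799997332), 'N': 21536}
fin h [0.0177 0.0347 0.0353 0.0358 0.0363]
fin top in tool mm [[-15.5909  -5.1822  54.1594]
 [  8.0612   0.1469  55.5728]
 [ 25.14     6.5233  59.1548]]
plate in tool mm [[-119.217   -44.4301  -76.8475]
 [ -30.2394    0.7265   91.2466]
 [  42.8817   46.3485   93.2919]]
```

```bash
python3 -m inch '[[0.3,0.05,2.5,0,0,0,6],[0,0,2.5,0,0,0,6],[0,0,2,0,0,0,6],[0,0,1.1,0,0,0,6],[0,0,0.5,0,0,0,6]]' 60
python3 -m inch '[[0,0,0,0,0,0,6],[0,0,0,0,0,0,6]]'
python3 - <<'E'
from delta import *
delta(target(np.array([.5955,-.1405,.0945]),6.9,25,.005))
p=shot("wrist","wrist3");shot("side","side3")
E
```

```text
clock: 4.65
tcp_pos: [0.5554, -0.1428, 0.0788]
orientation: [0.216, -0.06, 0.974, 0.013]
wrist_force: [0.1, 0.0, -0.2]
finger_gap: 0.0603
clock: 4.85
tcp_pos: [0.5549, -0.1434, 0.0799]
orientation: [0.217, -0.06, 0.974, 0.013]
wrist_force: [0.2, 0.4, 0.1]
finger_gap: 0.06
tcp [ 0.5549 -0.1434  0.0799] q [-0.5305  0.1573 -0.6637  0.3936  0.2597 -0.6061] F [0.159  0.3549 0.0603] t 4.85
shift cm (now axes) [ 0.1952 -0.2049 -0.1032] rotvec deg [0.0043 0.0711 0.1233]
shift cm (target axes) [ 0.1949 -0.2053 -0.103 ]
```

View pics/wrist3.png

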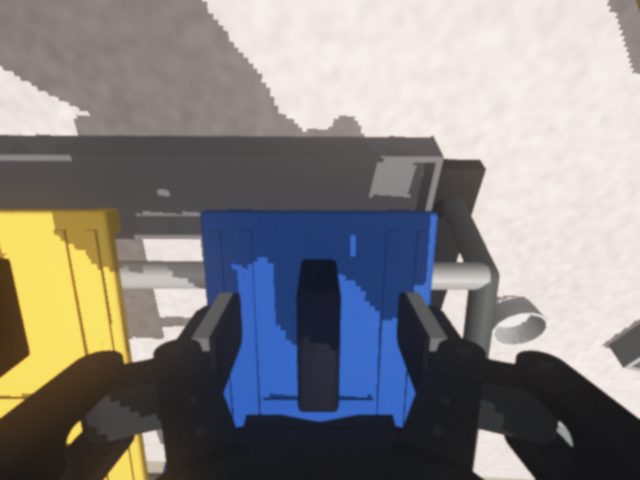

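View pics/side3.png

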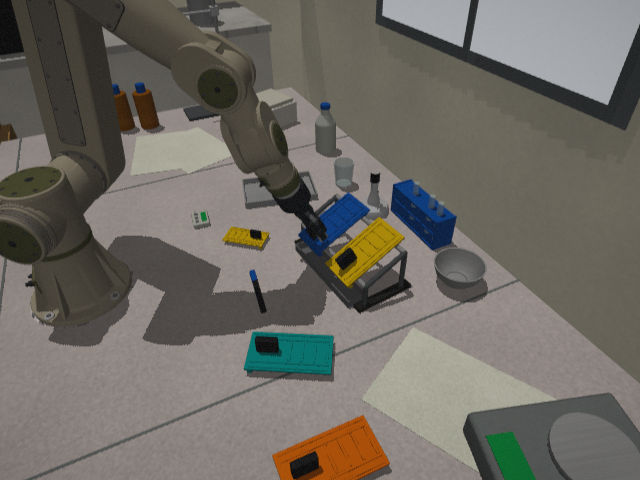

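The fin spans columns 298–340, centred between the fingertips at 240 and 398. I close on it.

```bash
python3 -m inch '[[0,0,0,0,0,0,3],[0,0,0,0,0,0,1],[0,0,0,0,0,0,0.8],[0,0,0,0,0,0,0.8],[0,0,0,0,0,0,0.8]]' 70
python3 -m inch '[[0,0,0,0,0,0,0.8],[0,0,0,0,0,0,0.8]]' 70
python3 - <<'E'
from delta import *
from fit import platefit
s=get_state();print(s["tcp_pos"],s["finger_gap"],s["wrist_force"],s["ft_torque"])
p=shot("wrist","wrist4");P=cloud(p)
T=toolT(s);hsv=cv2.cvtColor(p["pixels"],cv2.COLOR_RGB2HSV)
q=P[(hsv[...,0]>100)&(hsv[...,0]<125)&(hsv[...,1]>120)&(p["depth"]>0)&(P[...,2]>.04)]
t=(q-T[:3,3])@T[:3,:3];t=t[abs(t[:,0])<.12];print("plate in tool mm",np.percentile(t,[0.2,50,99.8],axis=0)*1000)
for n in ["side","scene"]:
    p=shot(n,n+"4");P=cloud(p);pickle.dump(p,open(n+"4.pkl","wb"));print(n,platefit(p,P))
    for l in ["blue_lip","rear_rail","yellow_lip"]:
        for x in tip_of(p,l): print(l,round(x["confidence"],2),np.round(x["location"]),at(p,P,x["location"]))
E
```

```text
clock: 5.45
tcp_pos: [0.5541, -0.1434, 0.0793]
orientation: [0.216, -0.059, 0.974, 0.013]
wrist_force: [-3.6, 0.2, 6.4]
finger_gap: 0.0128
clock: 5.65
tcp_pos: [0.5542, -0.1434, 0.0793]
orientation: [0.216, -0.059, 0.974, 0.013]
wrist_force: [-4.4, 0.3, 5.8]
finger_gap: 0.0129
[ 0.5542 -0.1434  0.0793] 0.012917619480337338 [-4.3977  0.3213  5.8322] [-0.053   0.6215 -0.0441]
plate in tool mm [[-54.6814 -45.0594 -73.916 ]
 [ 18.1328   0.3674   4.7735]
 [ 38.0065  45.6573   7.682 ]]
side {'n': array([-0.4202, -0.0448,  0.9063]), 'X': array([0.8994, 0.1116, 0.4226]), 'ctr': array([ 0.5963, -0.14  ,  0.0952]), 'w': 168.9906768798828, 'h': 96.12088775634766, 'tilt': np.float64(24.999174139474075), 'yaw': np.float64(7.071389373003572), 'N': 1478}
blue_lip 0.82 [370. 445.] [ 0.42   -0.6317  0.0225]
blue_lip 0.73 [328. 362.] [ 0.4291 -0.4542  0.0221]
blue_lip 0.62 [358. 206.] [ 0.6638 -0.1455  0.126 ]
blue_lip 0.18 [257. 293.] [ 0.3674 -0.2067  0.0123]
rear_rail 0.95 [366. 224.] [ 0.6601 -0.1927  0.1072]
yellow_lip 0.62 [392. 235.] [ 0.6775 -0.2801  0.1245]
yellow_lip 0.62 [349. 264.] [ 0.5684 -0.2788  0.08  ]
scene {'n': array([-0.4252, -0.0586,  0.9032]), 'X': array([0.8948, 0.1227, 0.4292]), 'ctr': array([ 0.6031, -0.1346,  0.0962]), 'w': 170.33010864257812, 'h': 92.98219299316406, 'tilt': np.float64(25.415353937613478), 'yaw': np.float64(7.810718452331998), 'N': 874}
blue_lip 0.92 [295. 276.] [ 0.6309 -0.18   -0.0014]
blue_lip 0.66 [278. 193.] [ 0.448  -0.4174  0.0179]
blue_lip 0.65 [234. 163.] [ 0.4339 -0.6284 -0.0011]
rear_rail 0.77 [281. 255.] [ 0.6002 -0.2591 -0.0005]
yellow_lip 0.96 [415. 261.] [0.3807 0.0404 0.013 ]
yellow_lip 0.57 [258. 249.] [ 0.6886 -0.2523  0.124 ]
```

View pics/wrist4.png

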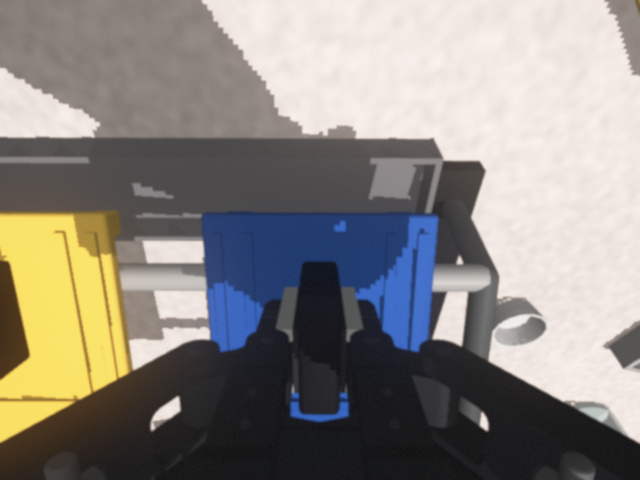

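Grasp is firm (gap 12.9 mm, plate lower end at tool x +38 mm). Next I pivot about the rail axis in 5° rows, with 1 mm of relief.

```bash
python3 -m inch '[[-0.1,0,-0.1,0,0,0,0.8],[-0.1,0,-0.47,0,2.5,0,0.8],[-0.19,0,-0.94,0,5,0,0.8]]'
python3 -m inch '[[-0.19,0,-0.94,0,5,0,0.8],[0,0,0,0,0,0,0.8],[0,0,0,0,0,0,0.8]]'
python3 - <<'E'
from delta import *
from fit import platefit
s=get_state();print(s["tcp_pos"],s["finger_gap"],s["wrist_force"],s["ft_torque"])
p=shot("side","side5");P=cloud(p);print(platefit(p,P))
cv2.imwrite("pics/side5c.png",cv2.resize(p["pixels"][150:320,240:430,::-1],None,fx=3.5,fy=3.5))
E
```

```text
clock: 6.4
tcp_pos: [0.5491, -0.1429, 0.093]
orientation: [0.149, -0.06, 0.987, 0.01]
wrist_force: [0.3, -1.1, -1.7]
finger_gap: 0.0132
clock: 6.7
tcp_pos: [0.5511, -0.1433, 0.1032]
orientation: [0.109, -0.061, 0.992, 0.007]
wrist_force: [-0.6, 0.4, -2.0]
finger_gap: 0.0132
[ 0.5511 -0.1433  0.1032] 0.013167184214196838 [-0.594   0.4045 -2.0309] [-0.0502  0.3406  0.0085]
{'n': array([-0.219 , -0.0285,  0.9753]), 'X': array([0.968 , 0.1189, 0.2209]), 'ctr': array([ 0.5953, -0.1399,  0.109 ]), 'w': 170.7561492919922, 'h': 94.743896484375, 'tilt': np.float64(12.759730034565733), 'yaw': np.float64(7.004566450683223), 'N': 1382}
```

View pics/side5c.png

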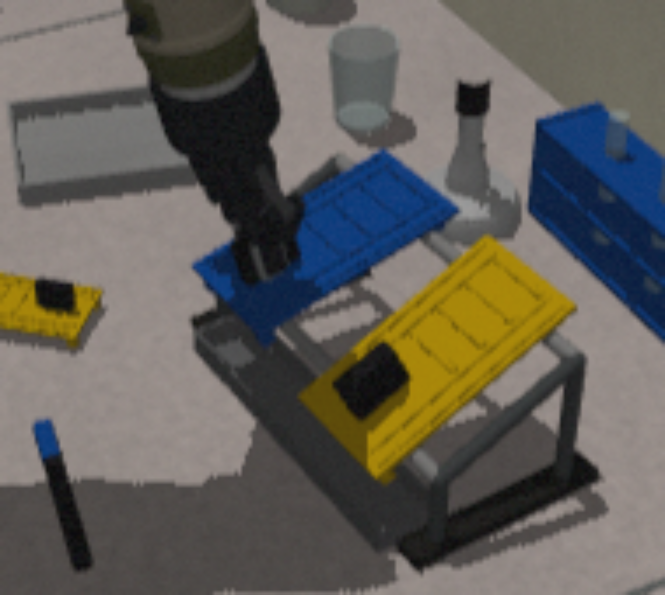

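The plate follows the tool (12.8° tilt now) and its lip is still at the rail. I continue to level.

```bash
python3 -m inch '[[-0.19,0,-0.94,0,5,0,0.8],[-0.19,0,-0.94,0,5,0,0.8],[-0.1,0,-0.47,0,2.5,0,0.8],[0,0,0,0,0,0,0.8],[0,0,0,0,0,0,0.8]]'
python3 - <<'E'
from delta import *
from fit import platefit
s=get_state();print(s["tcp_pos"],s["finger_gap"],s["wrist_force"],s["ft_torque"],toolT(s)[:3,:3])
p=shot("side","side6");P=cloud(p);print(platefit(p,P))
cv2.imwrite("pics/side6c.png",cv2.resize(p["pixels"][150:320,240:430,::-1],None,fx=3.5,fy=3.5))
p=shot("scene","scene6");P=cloud(p);print(platefit(p,P))
cv2.imwrite("pics/scene6c.png",cv2.resize(p["pixels"][200:330,220:390,::-1],None,fx=4,fy=4))
E
```

```text
clock: 7.25
tcp_pos: [0.551, -0.143, 0.1263]
orientation: [-0.0, -0.061, 0.998, 0.001]
wrist_force: [0.2, -1.0, -1.7]
finger_gap: 0.0128
[ 0.551  -0.143   0.1263] 0.012796483137066807 [ 0.1747 -0.9867 -1.6799] [0.0142 0.1009 0.015 ] [[-0.9926 -0.1216 -0.0004]
 [-0.1216  0.9926  0.0012]
 [ 0.0003  0.0013 -1.    ]]
{'n': array([-0.0271, -0.0016,  0.9996]), 'X': array([0.9896, 0.1409, 0.0271]), 'ctr': array([ 0.5962, -0.1399,  0.1228]), 'w': 171.2162628173828, 'h': 94.39234924316406, 'tilt': np.float64(1.5561331010448847), 'yaw': np.float64(8.10560667255419), 'N': 1255}
{'n': array([-0.0232, -0.0098,  0.9997]), 'X': array([0.9931, 0.1147, 0.0242]), 'ctr': array([ 0.5993, -0.1352,  0.1212]), 'w': 172.19546508789062, 'h': 92.47814178466797, 'tilt': np.float64(1.4449317484100321), 'yaw': np.float64(6.590391086497331), 'N': 1053}
```

View pics/side6c.png

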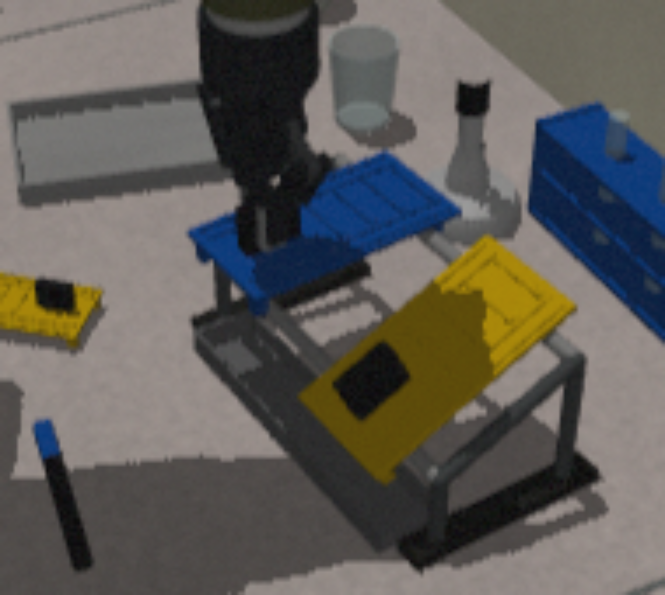

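View pics/scene6c.png

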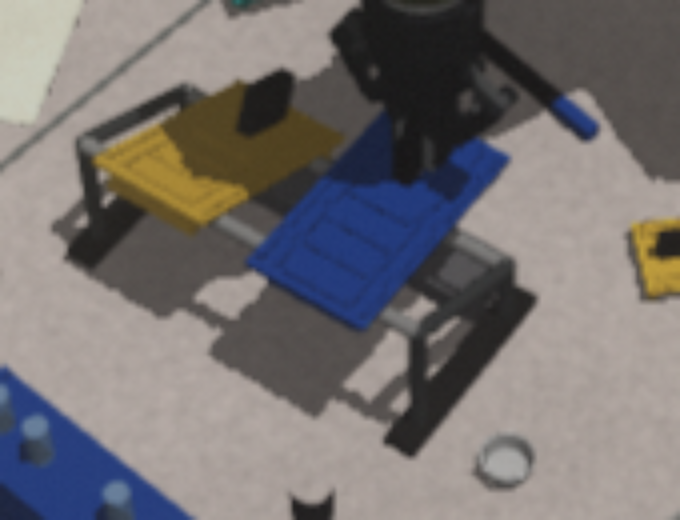

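Level within 1.5°, and the lip bottom is at about z 0.10, still below the rail top at 0.116. I trim the tilt, then lift straight up.

```bash
python3 -m inch '[[-0.1,0,-0.28,0,1.4,0,0.8],[0,0,0,0,0,0,0.8],[0,0,-0.5,0,0,0,0.8],[0,0,-1,0,0,0,0.8],[0,0,-1,0,0,0,0.8]]'
python3 -m inch '[[0,0,-1,0,0,0,0.8],[0,0,-1.5,0,0,0,0.8],[0,0,-1.5,0,0,0,0.8],[0,0,-1,0,0,0,0.8],[0,0,0,0,0,0,0.8]]'
python3 - <<'E'
from delta import *
from fit import platefit
s=get_state();print(s["tcp_pos"],s["joint_pos"],s["finger_gap"],s["wrist_force"],s["ft_torque"])
p=shot("side","side7");P=cloud(p);print(platefit(p,P))
cv2.imwrite("pics/side7c.png",cv2.resize(p["pixels"][100:320,200:430,::-1],None,fx=2.7,fy=2.7))
hsv=cv2.cvtColor(p["pixels"],cv2.COLOR_RGB2HSV)
p=shot("scene","scene7");P=cloud(p);print(platefit(p,P));pickle.dump(p,open("scene7.pkl","wb"))
cv2.imwrite("pics/scene7c.png",cv2.resize(p["pixels"][200:400,230:490,::-1],None,fx=3,fy=3))
r=silhouettes(p,"tray");print([(x["confidence"],x["location"]) for x in r])
for x in tip_of(p,"tray"): print(x)
E
```

```text
clock: 7.85
tcp_pos: [0.5534, -0.1432, 0.1564]
orientation: [-0.012, -0.061, 0.998, -0.001]
wrist_force: [0.2, -0.1, -1.4]
finger_gap: 0.0131
clock: 8.35
tcp_pos: [0.5559, -0.1435, 0.2078]
orientation: [-0.01, -0.061, 0.998, -0.002]
wrist_force: [-0.3, -0.2, -1.4]
finger_gap: 0.0133
[ 0.5559 -0.1435  0.2078] [-0.3861  0.3345  0.0181  1.2718 -0.0119 -0.5082] 0.013330204601928464 [-0.3382 -0.1828 -1.4193] [ 0.0261 -0.0053  0.0166]
{'n': array([-0.0066,  0.0043,  1.    ]), 'X': array([0.9941, 0.1086, 0.0061]), 'ctr': array([ 0.6017, -0.1404,  0.2035]), 'w': 171.2711944580078, 'h': 95.03886413574219, 'tilt': np.float64(0.44990451690297667), 'yaw': np.float64(6.23519737889532), 'N': 1298}
{'n': array([-0.0085, -0.004 ,  1.    ]), 'X': array([0.9911, 0.1328, 0.009 ]), 'ctr': array([ 0.6044, -0.1354,  0.2003]), 'w': 171.92062377929688, 'h': 93.16680145263672, 'tilt': np.float64(0.5376559132520944), 'yaw': np.float64(7.630149627284133), 'N': 1185}
[(0.79, [418.4, 341.9])]
{'location': [416.7, 341.1], 'confidence': 0.7}
```

View pics/side7c.png

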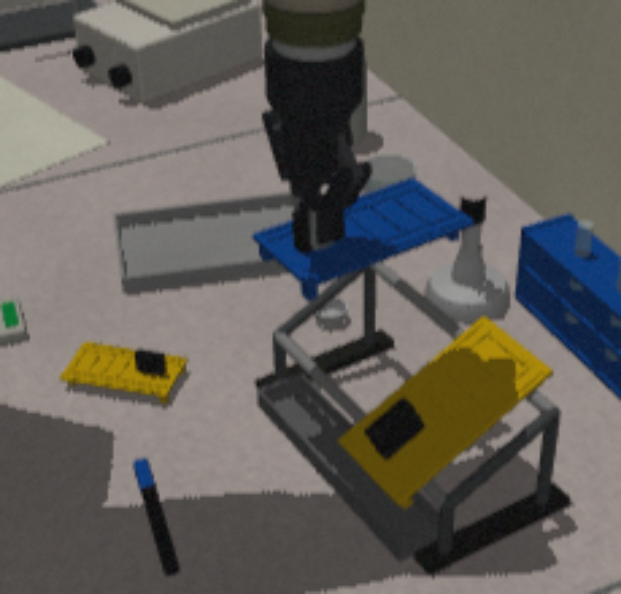

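View pics/scene7c.png

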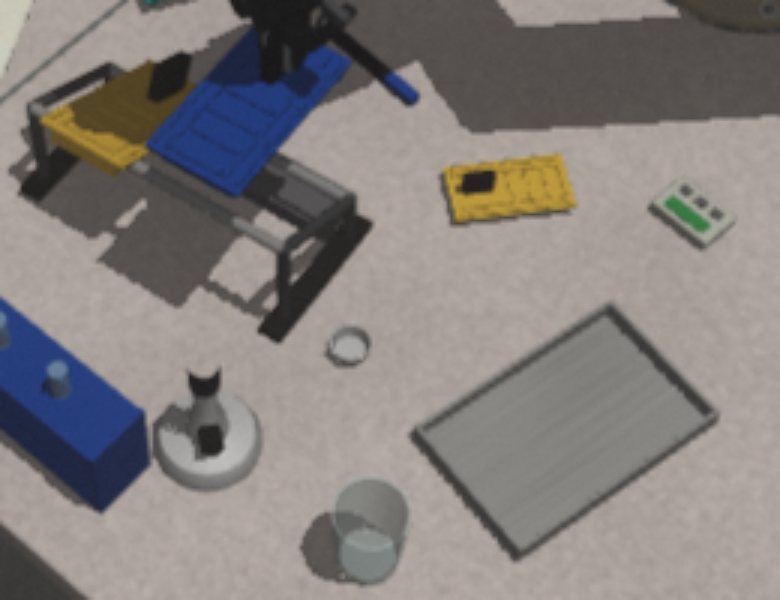

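The plate is free of the rail and level to 0.5°. Next I locate the tray from its rim corners, in the scene view at crop (610,308), (717,418), (517,558), (412,432).

Run:
```python
from delta import *
def ray(p,uv,z):
    K=p["mtx"];d=np.array([(uv[0]-K[0,2])/K[0,0],-(uv[1]-K[1,2])/K[1,1],-1])@p["T"][:3,:3].T;o=p["T"][:3,3]
    return (o+d*(z-o[2])/d[2])
def tray(p,mask,z=.02):
    m=mask.astype(np.uint8);c=max(cv2.findContours(m,cv2.RETR_EXTERNAL,cv2.CHAIN_APPROX_NONE)[0],key=cv2.contourArea)[:,0]
    q=np.array([ray(p,u,z)[:2] for u in c])*1000
    print("rect z",z,cv2.minAreaRect(q.astype(np.float32)))
for n in ["scene"]:
    p=pickle.load(open("scene1.pkl","rb"))
    C=np.array([ray(p,u,.02) for u in [(433.3,302.7),(469,339.3),(402.3,386),(367.3,344)]]);print(C,C.mean(0))
    e=np.roll(C,-1,0)-C;print(np.linalg.norm(e,axis=1),np.degrees(np.arctan2(e[:,1],e[:,0])))
for n in ["scene1","side1"]:
    p=pickle.load(open(n+".pkl","rb"));S=pickle.load(open(n+"S.pkl","rb"))
    for m,c in S["tray"][:1]: tray(p,m);tray(p,m,0.0)
p=shot("wrist","wrist7")
p=pickle.load(open("side1.pkl","rb"));cv2.imwrite("pics/tray_side.png",cv2.resize(p["pixels"][165:215,235:325,::-1],None,fx=8,fy=8,interpolation=cv2.INTER_CUBIC))
```

```text
[[0.4625 0.1572 0.02  ]
 [0.4929 0.2866 0.02  ]
 [0.7043 0.2367 0.02  ]
 [0.6712 0.1037 0.02  ]] [0.5828 0.196  0.02  ]
[0.1329 0.2172 0.1371 0.2155] [  76.7686  -13.2701 -103.9714  165.6174]
rect z 0.02 ((570.5799560546875, 174.90521240234375), (168.61944580078125, 218.61166381835938), 76.74693298339844)
rect z 0.0 ((580.4786987304688, 204.73587036132812), (173.1572723388672, 224.4949188232422), 76.74693298339844)
```

View pics/tray_side.png

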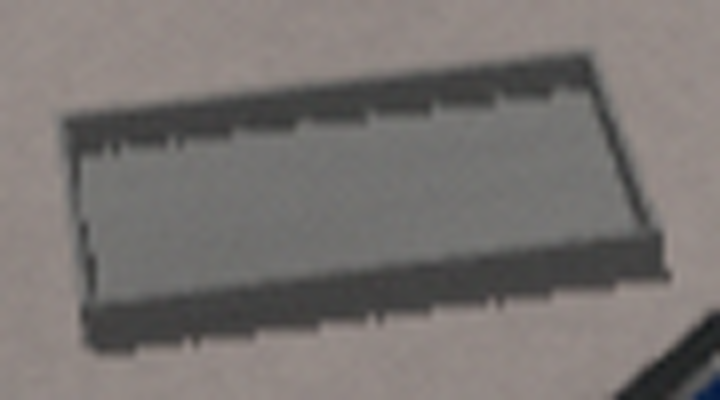

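Run:
```python
from delta import *
def ray(p,uv,z):
    K=p["mtx"];d=np.array([(uv[0]-K[0,2])/K[0,0],-(uv[1]-K[1,2])/K[1,1],-1])@p["T"][:3,:3].T;o=p["T"][:3,3]
    return (o+d*(z-o[2])/d[2])
for n,c,off,f in [("scene1",[(610,308),(717,418),(517,558),(412,432)],(230,200),3),("side1",[(62,118),(592,52),(662,235),(84,308)],(235,165),8)]:
    p=pickle.load(open(n+".pkl","rb"))
    C=np.array([ray(p,(np.array(u)+.5)/f-.5+off,.02) for u in c]);print(n,C.mean(0))
    e=np.roll(C,-1,0)-C;print(np.linalg.norm(e,axis=1),np.degrees(np.arctan2(e[:,1],e[:,0])))
```

```text
scene1 [0.5825 0.1949 0.02  ]
[0.1331 0.2171 0.1372 0.2156] [  76.6803  -13.2613 -103.9705  165.6529]
side1 [0.574 0.188 0.02 ]
[0.2132 0.1376 0.2156 0.1354] [ -13.5821 -103.1441  165.8326   75.8582]
```

View pics/wrist7.png

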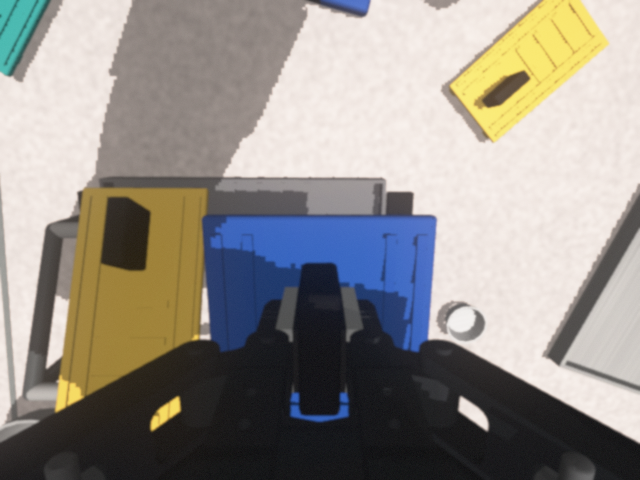

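```bash
python3 -m inch '[[-0.1,1.5,0,0,0,0,0.8],[-0.2,3,0,0,0,0,0.8],[-0.2,3.3,0,0,0,0,0.8],[-0.2,3.3,0,0,0,0,0.8],[-0.2,3.3,0,0,0,0,0.8]]'
python3 -m inch '[[-0.2,3.3,0,0,0,0,0.8],[-0.2,3.3,0,0,0,0,0.8],[-0.2,3.3,0,0,0,0,0.8],[-0.2,3.3,0,0,0,0,0.8],[-0.2,3.3,0,0,0,0,0.8]]'
python3 -m inch '[[-0.1,2.7,0,0,0,0,0.8],[0,1,0,0,0,0,0.8],[0,0,0,0,0,6,0.8],[0,0,0,0,0,8,0.8],[0,0,0,0,0,6.7,0.8]]'
python3 -m inch '[[0,0,0,0,0,0,0.8],[0,0,0,0,0,0,0.8]]'
cat > chk.py <<'E'
from delta import *
from fit import platefit
s=get_state();print(s["tcp_pos"],s["joint_pos"],s["finger_gap"],s["wrist_force"],s["clock"])
T=toolT(s);print("tool x yaw",np.degrees(np.arctan2(-T[1,0],-T[0,0])),"z",T[:3,2])
k=sys.argv[1]
for n in ["side","scene"]:
    p=shot(n);P=cloud(p);print(n,platefit(p,P,reg=((.44,.72),(.09,.3))))
    pickle.dump(p,open(n+k+".pkl","wb"))
    w=p["pixels"][130:320,180:430] if n=="side" else p["pixels"][220:400,300:500]
    cv2.imwrite(f"pics/{n}{k}c.png",cv2.resize(w[:,:,::-1],None,fx=3,fy=3))
E
python3 chk.py 8
```

```text
clock: 9.1
tcp_pos: [0.5454, 0.0031, 0.2049]
orientation: [-0.013, -0.061, 0.998, -0.0]
wrist_force: [0.5, -0.1, -1.1]
finger_gap: 0.0134
clock: 9.6
tcp_pos: [0.5349, 0.1681, 0.2047]
orientation: [-0.013, -0.061, 0.998, -0.001]
wrist_force: [0.2, -0.7, -2.0]
finger_gap: 0.0134
clock: 10.1
tcp_pos: [0.5318, 0.2031, 0.2046]
orientation: [-0.012, 0.122, 0.992, -0.003]
wrist_force: [-0.2, -0.2, -1.4]
finger_gap: 0.0128
clock: 10.3
tcp_pos: [0.5321, 0.2027, 0.2048]
orientation: [-0.012, 0.118, 0.993, -0.003]
wrist_force: [-0.4, -0.2, -1.5]
finger_gap: 0.0134
[0.5321 0.2027 0.2048] [0.2218 0.3316 0.0067 1.2707 0.0024 0.4582] 0.01340153623171276 [-0.3756 -0.2114 -1.4585] 10.3
tool x yaw -13.556266326631475 z [-0.0248 -0.0031 -0.9997]
side {'n': array([-0.0024,  0.0066,  1.    ]), 'X': array([ 0.9721, -0.2346,  0.0039]), 'ctr': array([0.5763, 0.1879, 0.2007]), 'w': 168.12545776367188, 'h': 94.90763092041016, 'tilt': np.float64(0.4055440016636385), 'yaw': np.float64(-13.570510489197893), 'N': 734}
scene {'n': array([-0.0006, -0.0089,  1.    ]), 'X': array([ 0.9703, -0.242 , -0.0016]), 'ctr': array([0.5802, 0.1935, 0.1994]), 'w': 169.7776336669922, 'h': 93.68286895751953, 'tilt': np.float64(0.508591180671757), 'yaw': np.float64(-14.00218345191292), 'N': 1559}
```

```bash
ls pics | tail -3
```

```text
wrist3.png
wrist4.png
wrist7.png
```

View pics/side8c.png

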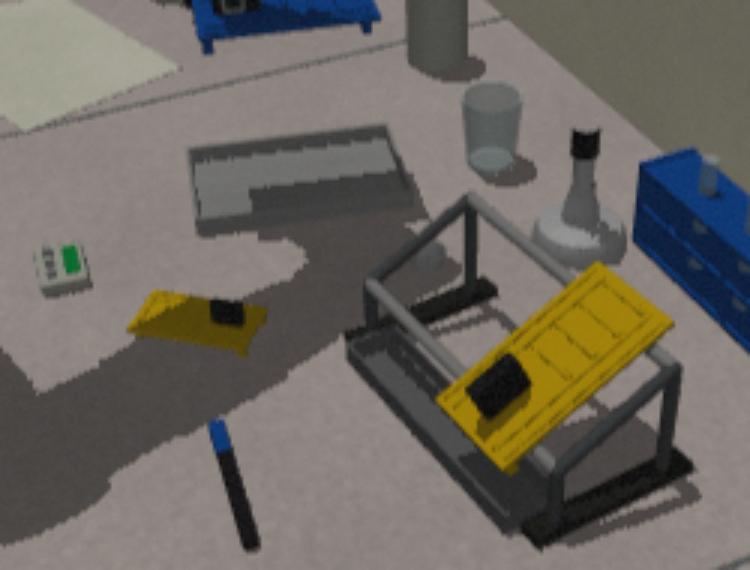

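View pics/scene8c.png

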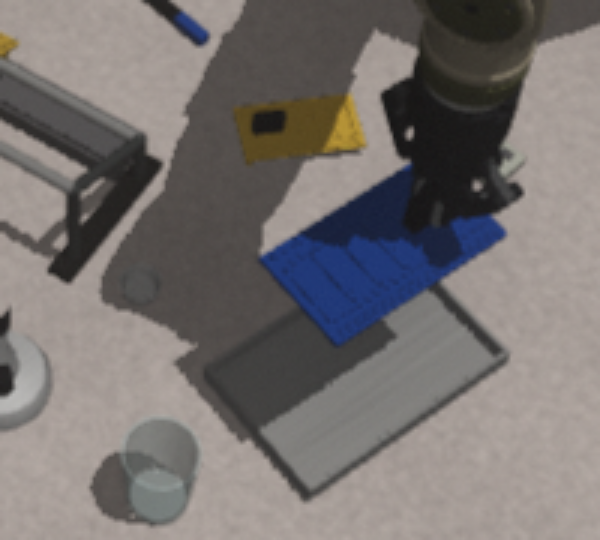

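Plate is centred over the tray to about 2 mm in both cameras and level. I descend 15 cm, compensating for the tool's 1.4° lean.

```bash
python3 -m inch '[[-0.04,0,1.5,0,0,0,0.8],[-0.08,0,3,0,0,0,0.8],[-0.08,0,3,0,0,0,0.8],[-0.08,0,3,0,0,0,0.8],[-0.05,0,2,0,0,0,0.8]]'
python3 -m inch '[[-0.05,0,1.5,0,0,0,0.8],[0,0,1,0,0,0,0.8],[0,0,0,0,0,0,0.8],[0,0,0,0,0,0,0.8]]'
python3 chk.py 9
```

```text
clock: 10.9
tcp_pos: [0.5315, 0.2013, 0.0779]
orientation: [-0.013, 0.119, 0.993, -0.003]
wrist_force: [0.1, -0.3, -1.1]
finger_gap: 0.013
clock: 11.3
tcp_pos: [0.5329, 0.2015, 0.0555]
orientation: [-0.012, 0.119, 0.993, -0.003]
wrist_force: [0.3, -0.4, -1.4]
finger_gap: 0.0131
[0.5329 0.2015 0.0555] [ 0.2194  0.4324 -0.2298  0.9324  0.0023  0.4581] 0.013083516390924551 [ 0.3477 -0.4301 -1.3752] 11.3
tool x yaw -13.686620231542149 z [-0.0237 -0.0029 -0.9997]
side {'n': array([-0.0026,  0.0131,  0.9999]), 'X': array([ 0.9644, -0.2643,  0.006 ]), 'ctr': array([0.5767, 0.1867, 0.0511]), 'w': 170.2928466796875, 'h': 93.34551239013672, 'tilt': np.float64(0.7649501092701603), 'yaw': np.float64(-15.325654143301836), 'N': 715}
scene {'n': array([ 0.007 , -0.0019,  1.    ]), 'X': array([ 0.9679, -0.2511, -0.0072]), 'ctr': array([0.5801, 0.1925, 0.0509]), 'w': 170.38819885253906, 'h': 92.75836944580078, 'tilt': np.float64(0.41528811441526875), 'yaw': np.float64(-14.541597954004116), 'N': 1213}
```

View pics/side9c.png

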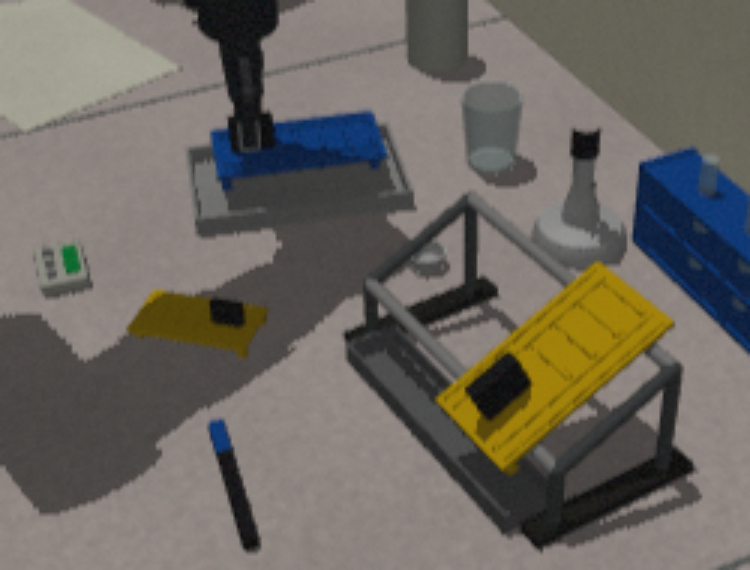

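View pics/scene9c.png

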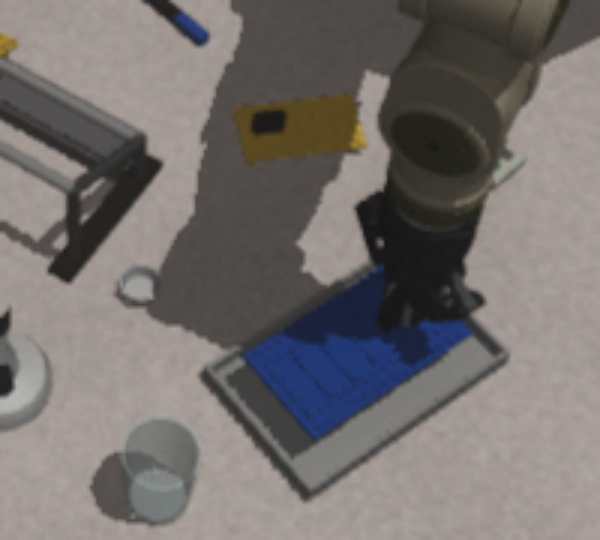

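25 mm remain. I continue down, with the last millimetres slow.

```bash
python3 -m inch '[[-0.02,0,1,0,0,0,0.8],[-0.02,0,0.8,0,0,0,0.8],[0,0,0.3,0,0,0,0.8],[0,0,0,0,0,0,0.8]]'
python3 -m inch '[[0,0,0.15,0,0,0,0.8],[0,0,0.1,0,0,0,0.8],[0,0,0,0,0,0,0.8],[0,0,0,0,0,0,0.8]]'
```

```text
clock: 11.8
tcp_pos: [0.5316, 0.2011, 0.033]
orientation: [-0.013, 0.119, 0.993, -0.003]
wrist_force: [1.0, 0.0, -1.5]
finger_gap: 0.0131
clock: 12.2
tcp_pos: [0.5325, 0.2013, 0.0317]
orientation: [-0.012, 0.119, 0.993, -0.003]
wrist_force: [0.5, 0.4, -1.8]
finger_gap: 0.013
```

```bash
python3 -m inch '[[0,0,0.08,0,0,0,0.8],[0,0,0,0,0,0,0.8],[0,0,0,0,0,0,0.8]]'; python3 -m inch '[[0,0,0.06,0,0,0,0.8],[0,0,0,0,0,0,0.8],[0,0,0,0,0,0,0.8]]'
```

```text
clock: 12.5
tcp_pos: [0.5326, 0.2013, 0.0309]
orientation: [-0.012, 0.119, 0.993, -0.003]
wrist_force: [1.2, -0.4, -0.0]
finger_gap: 0.013
clock: 12.8
tcp_pos: [0.5328, 0.2013, 0.0307]
orientation: [-0.011, 0.119, 0.993, -0.003]
wrist_force: [0.1, -1.4, 5.1]
finger_gap: 0.0131
```

Contact (5 N). I check position before releasing.

```bash
python3 chk.py 10
```

```text
[0.5328 0.2013 0.0307] [ 0.2191  0.457  -0.26    0.8771  0.0023  0.4583] 0.0131278220804327 [ 0.0946 -1.4167  5.1456] 12.8
tool x yaw -13.70991992446944 z [-0.0232 -0.0028 -0.9997]
side {'n': array([0.003 , 0.012 , 0.9999]), 'X': array([ 0.9758, -0.2187, -0.0003]), 'ctr': array([0.5761, 0.1857, 0.0265]), 'w': 169.41256713867188, 'h': 94.79572296142578, 'tilt': np.float64(0.7115489749531031), 'yaw': np.float64(-12.631142619895373), 'N': 711}
scene {'n': array([-0.0069, -0.0081,  0.9999]), 'X': array([ 0.9729, -0.231 ,  0.0048]), 'ctr': array([0.5816, 0.1908, 0.0248]), 'w': 168.3594207763672, 'h': 92.72686767578125, 'tilt': np.float64(0.6077312047610538), 'yaw': np.float64(-13.358765791192685), 'N': 1178}
```

View pics/scene10c.png

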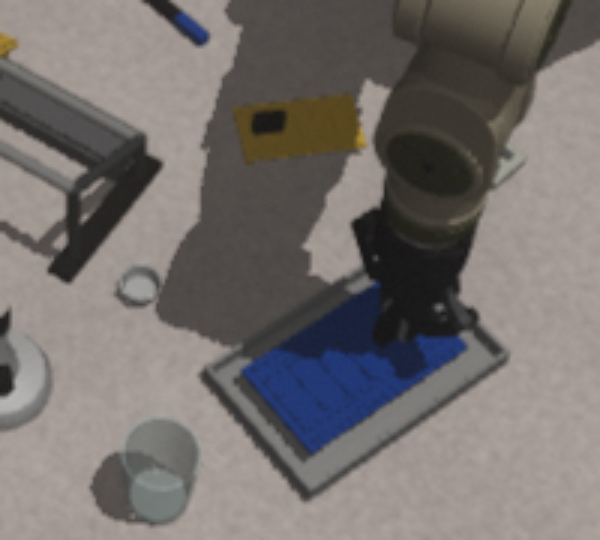

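About 3 mm off toward −y. I correct that with a small lift and set it down again.

```bash
python3 -m inch '[[0,0,-0.4,0,0,0,0.8],[0,0.3,0,0,0,0,0.8],[0,0,0.15,0,0,0,0.8],[0,0,0.12,0,0,0,0.8],[0,0,0,0,0,0,0.8]]'
python3 -m inch '[[0,0,0.06,0,0,0,0.8],[0,0,0,0,0,0,0.8],[0,0,0,0,0,0,0.8]]'
```

```text
clock: 13.4
tcp_pos: [0.5328, 0.2043, 0.031]
orientation: [-0.012, 0.119, 0.993, -0.003]
wrist_force: [-0.6, 1.0, -1.4]
finger_gap: 0.0132
clock: 13.7
tcp_pos: [0.5329, 0.2042, 0.0308]
orientation: [-0.012, 0.119, 0.993, -0.003]
wrist_force: [-1.3, 0.7, 0.8]
finger_gap: 0.0129
```

```bash
python3 -m inch '[[0,0,0.04,0,0,0,0.8],[0,0,0,0,0,0,0.8],[0,0,0,0,0,0,1.6],[0,0,0,0,0,0,2.5],[0,0,0,0,0,0,4]]' 20
python3 -m inch '[[0,0,0,0,0,0,4.5],[0,0,0,0,0,0,4.5],[0,0,0,0,0,0,4.5]]'
python3 -m inch '[[0,0,-0.5,0,0,0,4.5],[0,0,-1.5,0,0,0,4.5],[0,0,-3,0,0,0,4.5],[0,0,-4,0,0,0,4.5],[0,0,-4,0,0,0,4.5]]'
python3 -m inch '[[0,0,-3,0,0,0,4.5],[0,0,0,0,0,0,4.5],[0,0,0,0,0,0,4.5]]'
python3 chk.py 11; python3 -c "
from h import *
shot('scene','sceneF');shot('wrist','wristF')"
```

```text
clock: 14.2
tcp_pos: [0.5333, 0.2041, 0.0302]
orientation: [-0.012, 0.119, 0.993, -0.003]
wrist_force: [0.1, 0.2, -0.5]
finger_gap: 0.0384
clock: 14.5
tcp_pos: [0.5331, 0.2042, 0.0303]
orientation: [-0.012, 0.119, 0.993, -0.003]
wrist_force: [0.4, -0.3, -0.5]
finger_gap: 0.0451
clock: 15.0
tcp_pos: [0.5358, 0.2045, 0.1617]
orientation: [-0.012, 0.119, 0.993, -0.003]
wrist_force: [1.5, 0.8, 0.5]
finger_gap: 0.0449
clock: 15.3
tcp_pos: [0.5374, 0.2048, 0.1913]
orientation: [-0.011, 0.119, 0.993, -0.003]
wrist_force: [0.5, -0.4, -0.4]
finger_gap: 0.0448
[0.5374 0.2048 0.1913] [ 0.2233  0.3456 -0.0069  1.2404  0.0024  0.4623] 0.04480336463369865 [ 0.4628 -0.4054 -0.3544] 15.3
tool x yaw -13.70342891072998 z [-0.0221 -0.0025 -0.9998]
side {'n': array([0.    , 0.0064, 1.    ]), 'X': array([ 0.9724, -0.2334,  0.0015]), 'ctr': array([0.5768, 0.1892, 0.026 ]), 'w': 168.02728271484375, 'h': 94.69707489013672, 'tilt': np.float64(0.36513718127991723), 'yaw': np.float64(-13.500203808514678), 'N': 711}
scene {'n': array([ 0.0032, -0.0041,  1.    ]), 'X': array([ 0.9712, -0.2382, -0.0041]), 'ctr': array([0.5804, 0.1938, 0.0248]), 'w': 170.2281036376953, 'h': 91.32498931884766, 'tilt': np.float64(0.29781054512586735), 'yaw': np.float64(-13.782138656097777), 'N': 1324}
```

View pics/side11c.png

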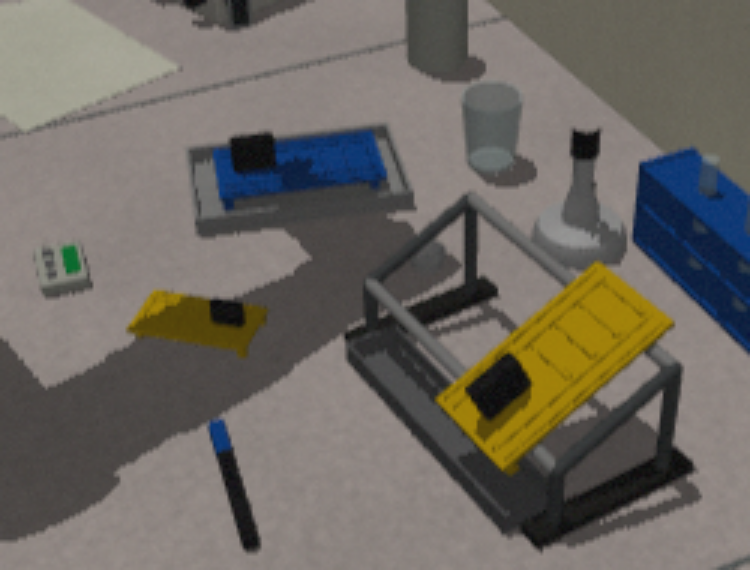

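View pics/sceneF.png

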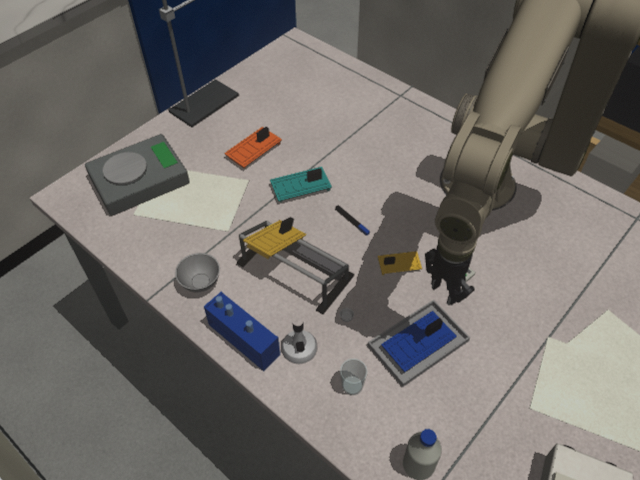

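View pics/wristF.png

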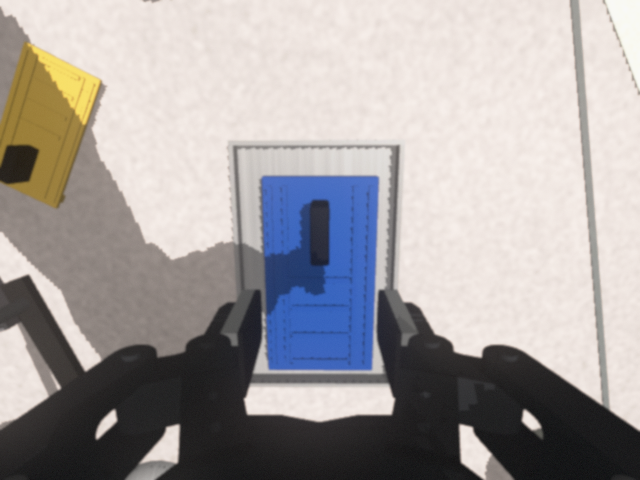

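The plate lies flat and centred in the tray, right way up, with nothing else moved. I hand in.

```bash
python3 -c "
from workcell import workorder
print(workorder.hand_in())"
```

```text
the job is handed in; nothing more can be done
None
```

The blue plate is off the frame and lying flat, right way up, in the middle of the wash tray. I let go of it and handed the job in at about 15.5 s.

- **Removal:** I gripped it by the fin and raised the lower end about the rear rail until it was level to about 1.5°, with the lip still behind the rail. I trimmed the tilt, then lifted straight up at about 0.5°.
- **Placing:** It first touched down about 3 mm off centre (5 N contact), so I lifted it 4 mm, shifted it and set it down again gently before releasing.
- **Last checks:** The plate's tilt is 0.4° or less. Its top is about 25–26 mm up, where 26 mm is expected, and its yaw matches the tray's within about 0.5°.
- **Disagreement:** The scene and side cameras differ by 4–5 mm in absolute position. Compared with the tray in the same view, each puts the plate within 3 mm of the middle.
- **Everything else:** In the last pictures the yellow plate still hangs. The cup, timer, pen, beaker and burner look where they were; I checked those by eye only. The gripper was clear, about 0.15 m above the plate.

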